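# Take a pick bin off its rail and pack it with its tag

### The job

Pack the long, low-fronted blue bin for the lab move: tip its front end up until the heel at its back swings out from under the rail, lift its lip off the rail's top edge, and set it down gently and level in the steel tray. Then raise the white tag so that its eye clears the upturned tip of the peg, slide it off, and put it in that bin in the tray. Leave the short bin hanging on the rail and the jar, the small bottle and the spatula where they are.

Things in the scene. Friction and masses are not known exactly. Their poses are not given: they have to be found in the camera images.
- bin_center (a point): The bin to pack: open blue plastic bin, 120 mm long (x) x 56 wide (y) x 50 high, walls and floor 3 thick, about 120 g; the front 36 of its length is cut down to 32 high. Point: its middle, 25 above its underside. x points to its back (rail side), z up. It hangs level, underside 107 above the bench, axes parallel to the rail's. Grip it from above across the sides, 56 wide.
- bin_lip (a point): On that bin: underside of its lip, 67 mm behind the bin's centre and 21 above it, at the rail's top edge while hung. The lip (44 wide, 4 thick) reaches 14 back from the back face, which is 60 behind the centre, and ends in a nib 4 thick that hangs 7 below this point behind the rail. The nib lets the bin tip front-up to about 0.4 rad.
- bin_heel (a point): On that bin: back end of its heel, 71.5 mm behind the bin's centre and 22 below it. The heel (44 wide, 6 high) reaches 7.5 under the rail's bottom edge (1.5 past its back) with 2 of play, which holds the bin down until it is tipped; tipped front-up by 0.28 rad about the rail it is clear. A spacer 4 thick just above it rests on the rail's front.
- rail_top (a point): The rail: level aluminium bar, 312 mm long (y), 38 high, 6 thick (x), on a stand with a base plate 160 x 340 x 12 high and two end posts 170 high at y = +-163. Point: middle of its top edge, 153 above the bench. x points from the bins' side to the back, z up. The two bins hang at about y = -100 and y = 0 in either order; the peg is at y = +100.
- peg_mid (a point): Peg: steel bar 6 mm thick, fixed to the rail's front, running level to the front (-x). Point: on its axis, 50 in front of the rail, 142 above the bench. It runs 36 further, then turns up: the tip's top is 10 above the top of the level part, its foremost surface 41 in front of this point. Axes as the rail's.
- tag_center (a point): The tag: stiff white plate 5 mm thick (x), 30 wide (y), 95 high (z), about 25 g, hung on the peg within 10 of peg_mid. Point: its centre. Its eye is a slot 12 wide, 28 high, upper end 39.5 above the centre (8 below the tag's top), resting on the peg. Raised 10 to 22 it passes over the tip. Grip it from above across its width beside the eye. x as the rail's.
- tray: Steel tray, fixed, 280 (x) x 220 (y), rim 30 high, walls 4, floor 4 thick. Origin: centre of its underside, on the bench; x and y along its sides. The amber jar stands in it near a +x corner.
- short_bin_center (a point): The other bin, to be left hanging on the same rail: 84 long x 56 wide x 50 high, level rim all round, same blue plastic. Point: its middle, 25 above its underside; x to the back.
- bin: The bin to pack; origin: centre of its underside, axes as bin_center.
- tag: The tag; origin: centre of its lower edge, axes as tag_center.
- jar: Amber jar, 44 diameter, 62 high, standing in the tray in the corner at about 105 along the tray's x and 75 to its +y. Origin: centre of its underside.
- vial: Clear small bottle, 34 diameter, 75 high, on the stand's base plate behind the rail. Origin: centre of its underside.
- spatula: Spatula 170 long lying on the stand's base plate below the bins. Origin: about its middle, on the plate.
Things that resemble listed ones, but are neither listed nor needed, are in the scene too. Leave any green or turquoise look-alike of the bin alone.

How it is judged:
On the way, in this order (a step that is already met when the one before it is completed fails the run):
1. the bin is tipped by more than 0.13 rad while its lip is still hooked on the rail (angle between bin_center's own z axis and vertical above 0.13 rad and z of bin_lip in the frame of rail_top between -0.008 and 0.007 m and x of bin_lip in the frame of rail_top between -0.012 and 0.012 m), for 0.05 s.
2. the bin's lip is off the rail ((z of bin_lip in the frame of rail_top above 0.015 m or x of bin_lip in the frame of rail_top below -0.03 m)), for 0.1 s.
3. the bin stands level on the tray's floor, let go, with the tag still on the peg (x of bin_center in the frame of tray between -0.085 and 0.085 m and y of bin_center in the frame of tray between -0.085 and 0.085 m and z of bin_center in the frame of tray between 0.015 and 0.036 m and angle between bin_center's own z axis and vertical below 0.1 rad and contact force between the fingers and bin below 0.1 N and linear speed of bin below 0.02 m/s and distance between tag_center and peg_mid below 0.06 m), for 0.2 s.
4. the tag is off the peg: its plate is past the front of the tip (x of tag_center in the frame of peg_mid below -0.047 m), for 0.05 s.
At the end, for the whole second after the job is handed in: The long bin stands level (within 0.1 rad) on the tray's floor, its middle within 85 mm of the tray's middle along each side, the tag's centre inside it (within 60 mm of its middle lengthwise, 28 mm across, 30 mm in height), both at rest (x of bin_center in the frame of tray between -0.085 and 0.085 m and y of bin_center in the frame of tray between -0.085 and 0.085 m and z of bin_center in the frame of tray between 0.015 and 0.036 m and angle between bin_center's own z axis and vertical below 0.1 rad and x of tag_center in the frame of bin_center between -0.06 and 0.06 m and y of tag_center in the frame of bin_center between -0.028 and 0.028 m and z of tag_center in the frame of bin_center between -0.03 and 0.03 m and linear speed of bin below 0.02 m/s and linear speed of tag below 0.03 m/s); the robot touches nothing.
It fails at once if the long bin is let fall (faster than 0.7 m/s, out of the fingers) (linear speed of bin above 0.7 m/s and contact force between the fingers and bin below 0.1 N).
It fails at once if the short bin is moved by more than 15 mm (distance of short_bin_center from where it was at the start of the episode above 0.015 m).
It fails at once if the jar, the small bottle or the spatula is moved by more than 25 mm (distance of any of jar, vial, spatula from where it was at the start of the episode above 0.025 m).
It also fails if it takes over 67 s, if anything falls off the work surface, if the arm or the gripper's body presses on something with over 40 N, if the wrist force passes 120 N, or if a joint passes its speed limit or range.

### The arm

A 7-joint arm with a two-finger parallel gripper is mounted at the origin on the work surface. World frame = base frame: x ahead of the robot, y to its left, z up, the work surface at z = 0. Lengths are in m, angles in rad, forces in N, time in s.
With the tool pointing down it reaches from about 0.425 to 0.925 m from the base axis. Payload 6.8 kg.
Tool frame: the origin (TCP) lies midway between the tips of the shut fingers; the grasp point (between the pads) lies 19 mm behind it; y points along the fingers, z is the direction in which the jaws open and shut, and the axes are right-handed (so a half turn about y gives the same grasp; the last joint's range is limited). The gripper opens to 85 mm and grips with 20 to 120 N. Pads are 22 mm wide; open, the fingers measure 114 mm over their backs; the gripper's body (76 mm by 85 mm) begins 54 mm behind the grasp point. The pads swing forward as they close: fully open they stand 13 mm farther back than shut.
Start: joints at [1.027, 0.477, 0.022, 1.555, -0.011, 1.109, -0.083], TCP at [0.285, -0.612, 0.231] pointing down, gripper open.
Joint ranges: [-2.96, 2.96], [-0.34, 2.1], [-1.41, 1.46], [0.24, 2.44], [-1.37, 4.51], [0.17, 1.92], [-2.96, 2.96]. Speed limits (rad/s): [2.39, 2.39, 3.14, 3.14, 3.14, 3.14, 3.14].

### API

Orientations are given as a unit quaternion [w, x, y, z].
In Python, from station import bot gives the robot as it stands. The module is installed in compiled form; this text tells all that it offers.
- The arm moves only by the shell command python3 -m crank 'ROWS' [FORCE]. ROWS is JSON, a list of rows, each an object with "linear": the shift along the tool's x, y, z in m, a list of three; "dr": the turn, a rotation vector about the tool's x, y, z in degrees, a list of three; "hand": the gripper command: -1 is shut, 1 is fully open, values between are in proportion. A call has 1 to 10 rows; each row is the pose to reach, as a shift and turn from the pose commanded when the call began, along the tool's axes at that moment; what a row does not reach only later rows make up. A row lasts 1/12 s, in which the tool goes at most 41.7 mm and 7.16 degrees, less where a joint would pass 70% of its speed; a pose out of reach is approached as far as the arm can. A call with a gripper value outside its range is refused whole. The fingers move at their own pace and stop on an object; FORCE is the grip in N (left out, the last holds). Time passes only in rows, so rows that repeat a pose let the fingers close. It gives the time, the measured TCP pose, the force and the opening at its end, in the units of the state.
- bot.get_obs(): the state, without advancing time (a new reading comes with each control period).
- bot.read_camera(name): name is "side" or "top"; returns the picture (480x640x3 uint8, blue, green, red); there is no depth.
- bot.camera_params(name): a dict with "K" (3x3 intrinsics, pixels), "R" (3x3) and "t" (3): a world point X has camera coordinates R X + t. Camera axes: x right, y down, z forward; pixel columns grow to the right and rows downward; lengths in m; the calibration is good to about 2 mm. A picture is of the moment at which its call begins. camera_params takes no time and is no camera call.
- bot.hand_in(): hands the job in, once; it reports no verdict.
Trained networks look in the newest picture that a camera, given by its name, has taken for a name from the list of things; names that differ only in an ending like _2 or _b are one class to them, and where a whole thing is asked for, a point or a joint stands for the part that bears it (a point fixed in the world has none). Each returns a list of dicts, best first, with "score" (0 to 1); they miss things now and then, are a little off and sometimes report something else, mostly with a low value. They report only what shows in the picture. A call takes as long as a camera call. They do not tell look-alikes from the thing itself.
- bot.search_frame(camera, target): "extent" ([left, top, right, bottom] in pixels, round what is visible of it).
- bot.cut_out(camera, target): "pixels" (480x640 bool, what is visible of it) and "extent" ([left, top, right, bottom] in pixels, round what is visible of it).
- bot.place_of(camera, target): "xy" ([column, row] in pixels: a listed point, or the origin of a listed thing).
The state is a dict: "t": time; "q": joint angles; "joint_vel": joint speeds; "joint_torque": joint torques, N m; "eef_pos": TCP position; "tool_rot": TCP orientation; "contact_force": force on the tool from outside, world axes, zero at the start; "torque": the same for the moment, N m; "gripper_width": opening from 0.0 (shut) to 1.0 (fully open).
Only numpy, scipy, OpenCV 4.12 (cv2) and the standard library are available. Lean on these libraries where they do the work, as an engineer would, in place of code of your own. Each camera call takes 0.05 s, during which the arm holds its last target. There are 200 camera calls.

## Working session

There is one attempt and no reset: what is moved stays moved. The work goes in short steps, Python scripts to look and compute and a shell command to move; the robot and the scene stay as the last step left them, time stands still between calls to the robot, and variables do not carry over. Pictures are saved under pics/ and viewed, about 8 in all and at most 12, crops included, and the job is handed in when it is done.

```bash
mkdir -p pics; cat > h.py <<'E'
import numpy as np, cv2
from station import bot
from scipy.spatial.transform import Rotation as Ro
def P(c):
    p=bot.camera_params(c); return np.array(p["K"]),np.array(p["R"]),np.array(p["t"])
def proj(c,X):
    K,R,t=P(c); v=K@(R@np.asarray(X,float)+t); return v[:2]/v[2]
def atz(c,uv,z):
    K,R,t=P(c); d=R.T@np.linalg.solve(K,[uv[0],uv[1],1]); o=-R.T@t
    return o+d*(z-o[2])/d[2]
def tri(a,ua,b,ub):
    A=[];B=[]
    for c,u in((a,ua),(b,ub)):
        K,R,t=P(c); d=R.T@np.linalg.solve(K,[u[0],u[1],1]); d/=np.linalg.norm(d); M=np.eye(3)-np.outer(d,d)
        A.append(M);B.append(M@(-R.T@t))
    X=np.linalg.solve(sum(A),sum(B)); return X,[np.round(proj(c,X)-u,1) for c,u in((a,ua),(b,ub))]
def pose():
    o=bot.get_obs(); q=o["tool_rot"]; return np.array(o["eef_pos"]),Ro.from_quat([q[1],q[2],q[3],q[0]]).as_matrix()
E
python3 - <<'E'
from h import *
np.set_printoptions(precision=4,suppress=True)
o=bot.get_obs(); p,R=pose(); print(o["eef_pos"],o["tool_rot"]);print(R)
for c in("side","top"):
    im=bot.read_camera(c); cv2.imwrite(f"pics/{c}0.png",im)
    K,Rr,t=P(c); print(c,K[0,0],-Rr.T@t,Rr[2])
    for n in["bin_center","bin_lip","rail_top","peg_mid","tag_center","tray","short_bin_center","jar","vial","spatula"]:
        r=bot.place_of(c,n); print(n,[(np.round(x["xy"],1).tolist(),round(x["score"],2)) for x in r[:4]])
print(bot.get_obs()["t"])
E
```

```text
[ 0.2847 -0.6114  0.2303] [ 0.1527 -0.1531  0.691  -0.6898]
[[-0.9065 -0.0009  0.4222]
 [-0.4222  0.0016 -0.9065]
 [ 0.0001 -1.     -0.0018]]
side 609.5247261232308 [-0.289  -0.9161  0.7654] [ 0.594   0.6501 -0.4739]
bin_center [([405.6, 279.1], 0.72), ([364.9, 374.3], 0.68), ([277.9, 314.3], 0.56)]
bin_lip [([379.3, 345.9], 0.76), ([257.4, 291.7], 0.71), ([433.9, 258.4], 0.67)]
rail_top [([394.0, 240.8], 0.57)]
peg_mid [([341.6, 229.8], 0.8)]
tag_center [([347.9, 245.6], 0.86)]
tray [([273.7, 236.3], 0.75), ([427.6, 272.3], 0.32)]
short_bin_center [([374.3, 250.1], 0.71)]
jar [([285.1, 210.7], 0.77)]
vial [([425.0, 305.2], 0.71)]
spatula [([377.6, 311.4], 0.72)]
top 456.93095294245416 [ 0.3226 -0.0169  1.118 ] [ 0.1919 -0.0029 -0.9814]
bin_center [([435.0, 232.6], 0.74), ([349.2, 315.2], 0.72), ([460.3, 314.1], 0.69)]
bin_lip [([438.0, 201.8], 0.85), ([319.8, 315.0], 0.85), ([450.9, 285.7], 0.72), ([342.1, 224.2], 0.67)]
rail_top [([389.3, 198.3], 0.65), ([344.4, 217.2], 0.55)]
peg_mid [([344.6, 218.0], 0.71)]
tag_center [([346.1, 218.9], 0.48)]
tray [([216.8, 220.4], 0.82)]
short_bin_center [([387.1, 223.0], 0.91), ([218.1, 220.4], 0.46)]
jar [([184.9, 180.6], 0.77), ([340.5, 225.1], 0.48)]
vial [([413.3, 203.3], 0.68)]
spatula [([389.4, 237.0], 0.88)]
1.1
```

View pics/side0.png

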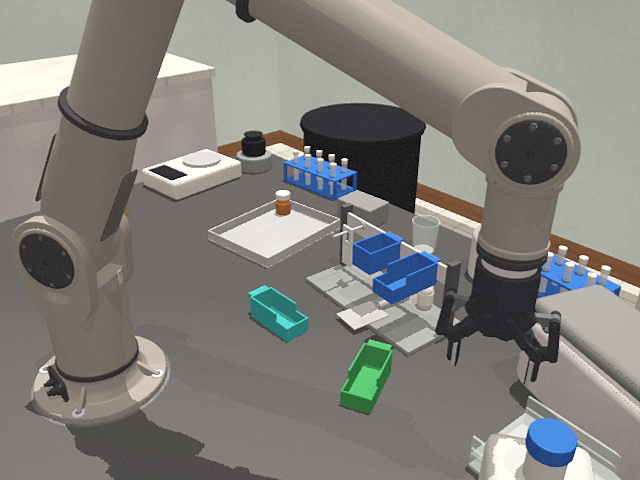

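View pics/top0.png

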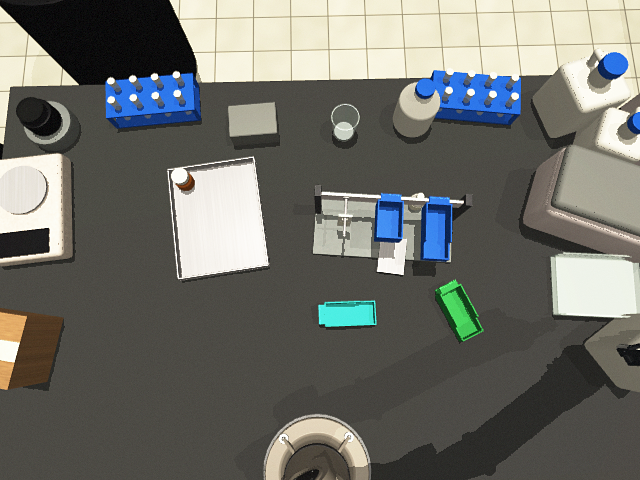

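```bash
python3 - <<'E'
from h import *
np.set_printoptions(precision=4,suppress=True)
for n,a,b in[("bin_c",(405.6,279.1),(435,232.6)),("lip",(433.9,258.4),(438,201.8)),("rail",(394,240.8),(389.3,198.3)),("peg",(341.6,229.8),(344.6,218)),("tag",(347.9,245.6),(346.1,218.9)),("tray",(273.7,236.3),(216.8,220.4)),("short",(374.3,250.1),(387.1,223)),("vial",(425,305.2),(413.3,203.3)),("jar",(285.1,210.7),(184.9,180.6)),("spat",(377.6,311.4),(389.4,237))]:
    print(n,*tri("side",a,"top",b))
E
```

```text
bin_c [ 0.5202 -0.2746  0.1253] [array([-0.5,  0.2]), array([ 0.3, -0.4])]
lip [ 0.5877 -0.2832  0.1486] [array([-2.6,  0.8]), array([ 1.6, -1.9])]
rail [ 0.5963 -0.1745  0.143 ] [array([-0.5,  0.1]), array([ 0.3, -0.4])]
peg [ 0.5484 -0.0706  0.1469] [array([ 2. , -0.5]), array([-1.2,  1.7])]
tag [ 0.5582 -0.078   0.106 ] [array([ 0.8, -0.2]), array([-0.5,  0.6])]
tray [ 0.5914  0.2411 -0.0107] [array([-0.3,  0. ]), array([ 0.2, -0.3])]
short [ 0.5421 -0.1679  0.1376] [array([-0.7,  0.2]), array([ 0.4, -0.5])]
vial [ 0.6195 -0.2556  0.008 ] [array([-0.4,  0.1]), array([ 0.2, -0.3])]
jar [0.6948 0.3205 0.0039] [array([-0.7,  0.1]), array([ 0.5, -0.6])]
spat [ 0.5368 -0.1928 -0.0026] [array([-0.3,  0.1]), array([ 0.2, -0.2])]
```

The long blue bin is at side (405,279) / top (436,230). What could be mistaken for it:
- **Short blue bin:** side (377,252), top (389,218).
- **Green look-alike:** side (367,375), top (460,312).
- **Turquoise look-alike:** side (278,314), top (348,314).

I choose the one hanging at the right end of the rail, because it is longer and has the low front. Next I fit the rail pose from all detections and check it in a close crop.

```bash
cat >> h.py <<'E'
def T(p,X):  # p=x,y,yaw of rail_top ; X rail frame (z relative to bench)
    c,s=np.cos(p[2]),np.sin(p[2]); X=np.asarray(X,float); return np.array([p[0]+c*X[0]-s*X[1],p[1]+s*X[0]+c*X[1],X[2]])
E
python3 - <<'E'
from h import *
from scipy.optimize import least_squares
np.set_printoptions(precision=4,suppress=True)
obs=[(lambda p:(-67,p[3],.132),(405.6,279.1),(435,232.6)),(lambda p:(0,p[3],.153),(433.9,258.4),(438,201.8)),
(lambda p:(0,0,.153),(394,240.8),(389.3,198.3)),(lambda p:(-53,.1,.142),(341.6,229.8),(344.6,218)),
(lambda p:(p[5]*1e3,.1,.1055),(347.9,245.6),(346.1,218.9)),(lambda p:(-49,p[4],.132),(374.3,250.1),(387.1,223))]
def f(p):
    r=[]
    for g,a,b in obs:
        X=np.array(g(p));X[0]/=1e3; W=T(p,X); r+=[proj("side",W)-a,proj("top",W)-b]
    return np.concatenate(r+[[(p[3]+.1)*300,p[4]*300]])
s=least_squares(f,[.6,-.17,0,-.1,0,-.05],loss="soft_l1"); p=s.x; print(p); print(f(p)[:24].reshape(-1,4).round(1))
for c,box in(("top",(300,170,500,300)),("side",(300,190,490,370))):
    im=cv2.imread(f"pics/{c}0.png"); k=4 if c=="top" else 3
    x0,y0,x1,y1=box; cr=cv2.resize(im[y0:y1,x0:x1],None,fx=k,fy=k,interpolation=cv2.INTER_CUBIC)
    def ln(pts,col):
        q=np.array([(proj(c,T(p,X))-(x0,y0)+.5)*k for X in pts]).astype(int); cv2.polylines(cr,[q],True,col,1)
    y=p[3]; ln([(-.127,y-.028,.139),(-.127,y+.028,.139),(-.091,y+.028,.139),(-.091,y-.028,.139)],(0,255,255))
    ln([(-.091,y-.028,.157),(-.091,y+.028,.157),(-.007,y+.028,.157),(-.007,y-.028,.157)],(0,0,255))
    y=p[4]; ln([(-.091,y-.028,.157),(-.091,y+.028,.157),(-.007,y+.028,.157),(-.007,y-.028,.157)],(0,255,0))
    ln([(-.003,-.156,.153),(-.003,.156,.153),(.003,.156,.153),(.003,-.156,.153)],(255,0,255))
    ln([(-.003,.1,.145),(-.086,.1,.145)],(0,255,255)); cv2.imwrite(f"pics/{c}1.png",cr)
a=cv2.imread("pics/top1.png");b=cv2.imread("pics/side1.png");print(a.shape,b.shape)
E
```

```text
[ 0.593  -0.1772 -0.0858 -0.104   0.0049 -0.0421]
[[-1.1 -2.1  1.4  0.3]
 [-4.5 -0.9  1.2 -0.8]
 [-0.3 -3.   2.3 -0.2]
 [ 2.9  1.9 -0.2  2. ]
 [-0.  -0.8 -2.3  0.1]
 [ 0.1  2.2  0.1 -1.1]]
(520, 800, 3) (540, 570, 3)
```

View pics/top1.png

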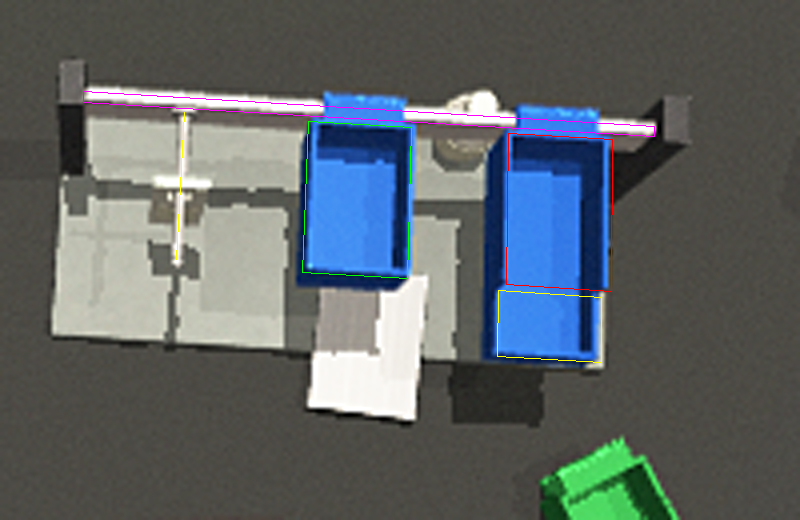

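View pics/side1.png

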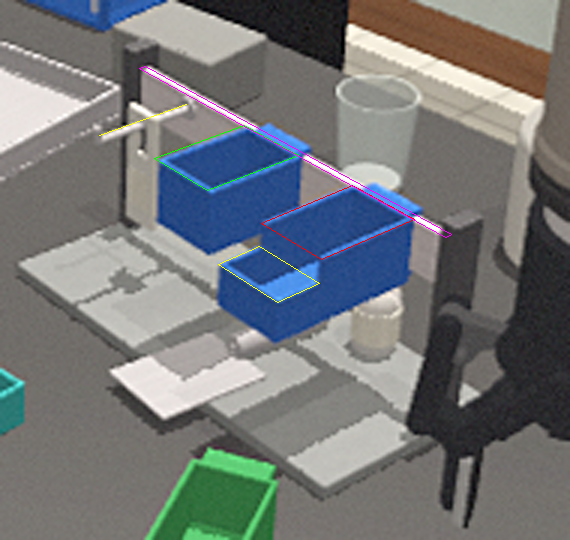

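The crop confirms the choice: the long bin has its low front at top (437,258) and hangs beside the right post. The fit is good to about 1–2 mm, with a rail yaw of about -0.078. I go above it now.

```bash
cat >> h.py <<'E'
RY=-0.078
RAIL=np.array([.5925,-.177,RY])
BIN=np.array([.518,-.2743])
xr=np.array([np.cos(RY),np.sin(RY),0]); yr=np.array([-np.sin(RY),np.cos(RY),0]); zr=np.array([0,0,1.])
R0=np.column_stack([-xr,-zr,-yr])   # tool axes over the rail, jaws along rail y
print("det",round(np.linalg.det(R0),3)) if __name__=="__main__" else None
def rel(pt,Rt,cur=None):
    p,R=cur if cur else pose()
    return np.round(R.T@(np.asarray(pt)-p),4).tolist(), np.round(Ro.from_matrix(R.T@Rt).as_rotvec(degrees=True),2).tolist()
E
python3 h.py; python3 - <<'E'
from h import *
print(rel([*BIN,.231],R0), bot.get_obs()["contact_force"])
E
```

```text
det 1.0
([-0.3538, 0.0003, -0.2077], [-0.0, 29.44, -0.0]) [ 0.35875548 -0.1166609   0.39341072]
```

```bash
python3 -m crank '[{"linear":[-0.12,0,-0.07],"dr":[0,10,0],"hand":1},{"linear":[-0.24,0,-0.14],"dr":[0,20,0],"hand":1},{"linear":[-0.354,0,-0.208],"dr":[0,29.4,0],"hand":1},{"linear":[-0.354,0,-0.208],"dr":[0,29.4,0],"hand":1},{"linear":[-0.354,0,-0.208],"dr":[0,29.4,0],"hand":1},{"linear":[-0.354,0,-0.208],"dr":[0,29.4,0],"hand":1},{"linear":[-0.354,0,-0.208],"dr":[0,29.4,0],"hand":1},{"linear":[-0.354,0,-0.208],"dr":[0,29.4,0],"hand":1},{"linear":[-0.354,0,-0.208],"dr":[0,29.4,0],"hand":1},{"linear":[-0.354,0,-0.208],"dr":[0,29.4,0],"hand":1}]' 40
python3 -m crank '[{"linear":[0,0,0],"dr":[0,0,0],"hand":1},{"linear":[0,0,0],"dr":[0,0,0],"hand":1},{"linear":[0,0,0],"dr":[0,0,0],"hand":1}]'
python3 - <<'E'
from h import *
print(rel([*BIN,.118],R0))
ims=[]
for c,(x0,y0,x1,y1) in(("side",(300,140,500,340)),("top",(340,140,540,340))):
    im=bot.read_camera(c); ims.append(cv2.resize(im[y0:y1,x0:x1],(400,400)))
cv2.imwrite("pics/a.png",np.hstack(ims))
E
```

```text
t: 1.93
eef_pos: [0.5195, -0.2712, 0.2316]
tool_rot: [-0.027, 0.027, 0.707, -0.706]
contact_force: [1.0, -1.7, -0.1]
gripper_width: 0.999
t: 2.18
eef_pos: [0.5177, -0.2745, 0.2313]
tool_rot: [0.027, -0.027, -0.706, 0.707]
contact_force: [0.5, -1.2, -0.8]
gripper_width: 0.999
([-0.0003, 0.1133, -0.0003], [-0.04, 0.03, 0.02])
```

View pics/a.png

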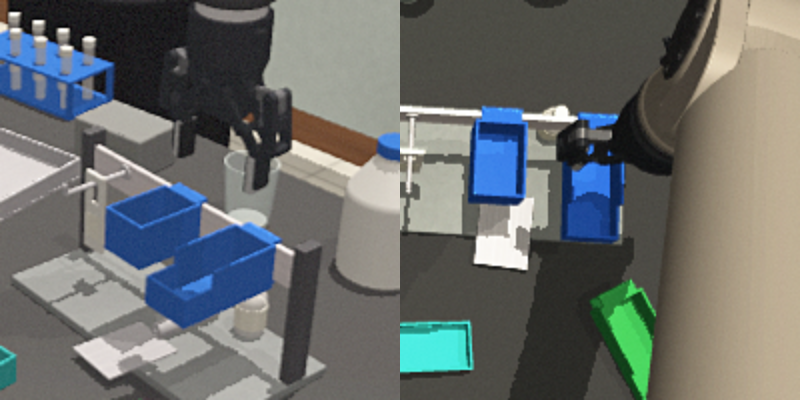

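The picture shows the fingers straddling the long bin at crop (185–255, 140–185), with the short bin clear. I descend and grip.

```bash
python3 -m crank '[{"linear":[0,0.03,0],"dr":[0,0,0],"hand":1},{"linear":[0,0.06,0],"dr":[0,0,0],"hand":1},{"linear":[0,0.08,0],"dr":[0,0,0],"hand":1},{"linear":[0,0.1,0],"dr":[0,0,0],"hand":1},{"linear":[0,0.113,0],"dr":[0,0,0],"hand":1},{"linear":[0,0.113,0],"dr":[0,0,0],"hand":1},{"linear":[0,0.113,0],"dr":[0,0,0],"hand":1}]' 30
python3 -m crank '[{"linear":[0,0,0],"dr":[0,0,0],"hand":0.5},{"linear":[0,0,0],"dr":[0,0,0],"hand":0.4},{"linear":[0,0,0],"dr":[0,0,0],"hand":0.3},{"linear":[0,0,0],"dr":[0,0,0],"hand":0.2},{"linear":[0,0,0],"dr":[0,0,0],"hand":0},{"linear":[0,0,0],"dr":[0,0,0],"hand":-0.2},{"linear":[0,0,0],"dr":[0,0,0],"hand":-1},{"linear":[0,0,0],"dr":[0,0,0],"hand":-1}]' 30
python3 - <<'E'
from h import *
p,R=pose(); print(p)
# tip about pivot: bin frame (69.5,21.5) -> rail
piv=T(RAIL,(.0025,-.103,.154))
for a in (.08,.16,.24,.30,.33):
    Q=Ro.from_rotvec(a*yr).as_matrix()
    pt=piv+Q@(p-piv); print(a,rel(pt+[0,0,.001*min(1,a/.1)],Q@R))
E
```

```text
t: 2.87
eef_pos: [0.517, -0.2752, 0.118]
tool_rot: [0.029, -0.028, -0.707, 0.707]
contact_force: [1.1, 0.3, 0.4]
gripper_width: 1.001
t: 3.53
eef_pos: [0.5187, -0.2746, 0.1197]
tool_rot: [0.027, -0.028, -0.706, 0.707]
contact_force: [-1.2, -0.2, 5.8]
gripper_width: 0.65
[ 0.51868178 -0.2745508   0.11966481]
0.08 ([0.0025, -0.0064, 0.0], [0.0, -0.0, -4.58])
0.16 ([0.0046, -0.0124, 0.0], [0.0, -0.01, -9.17])
0.24 ([0.0062, -0.0183, 0.0], [0.0, -0.01, -13.75])
0.3 ([0.007, -0.0228, 0.0], [0.0, -0.01, -17.19])
0.33 ([0.0074, -0.0251, 0.0], [0.0, -0.02, -18.91])
```

Gripped: the opening of 0.65 matches about 56 mm. Now I tip it.

```bash
python3 -m crank '[{"linear":[0.0012,-0.003,0],"dr":[0,0,-2.3],"hand":-1},{"linear":[0.0025,-0.0064,0],"dr":[0,0,-4.6],"hand":-1},{"linear":[0.0036,-0.0094,0],"dr":[0,0,-6.9],"hand":-1},{"linear":[0.0046,-0.0124,0],"dr":[0,0,-9.2],"hand":-1},{"linear":[0.0046,-0.0124,0],"dr":[0,0,-9.2],"hand":-1},{"linear":[0.0046,-0.0124,0],"dr":[0,0,-9.2],"hand":-1}]' 40
python3 - <<'E'
from h import *
im=bot.read_camera("side"); bot.read_camera("top")
cv2.imwrite("pics/b.png",cv2.resize(im[180:330,300:480],None,fx=3.3,fy=3.3,interpolation=cv2.INTER_CUBIC))
for c in("side","top"):
  for n in("bin_lip","bin_center","bin_heel"): print(c,n,[(np.round(r["xy"],1).tolist(),round(r["score"],2)) for r in bot.place_of(c,n)[:3]])
p,R=pose();print(p)
E
```

```text
t: 4.03
eef_pos: [0.5154, -0.2733, 0.131]
tool_rot: [-0.082, -0.028, 0.707, -0.702]
contact_force: [4.2, -0.2, 0.9]
gripper_width: 0.648
side bin_lip [([379.9, 347.6], 0.78), ([255.9, 295.0], 0.74), ([432.0, 259.5], 0.62)]
side bin_center [([366.0, 374.5], 0.88), ([280.3, 312.8], 0.68), ([405.6, 272.2], 0.67)]
side bin_heel [([425.8, 274.1], 0.97), ([375.2, 363.9], 0.57)]
top bin_lip [([437.3, 201.4], 0.97), ([320.9, 310.1], 0.81), ([447.9, 287.8], 0.43)]
top bin_center [([436.6, 228.9], 0.94), ([353.1, 312.7], 0.91), ([428.9, 209.6], 0.17)]
top bin_heel [([432.4, 209.0], 0.92), ([441.9, 284.6], 0.57), ([319.4, 313.7], 0.56)]
[ 0.51534941 -0.27324569  0.13106019]
```

View pics/b.png

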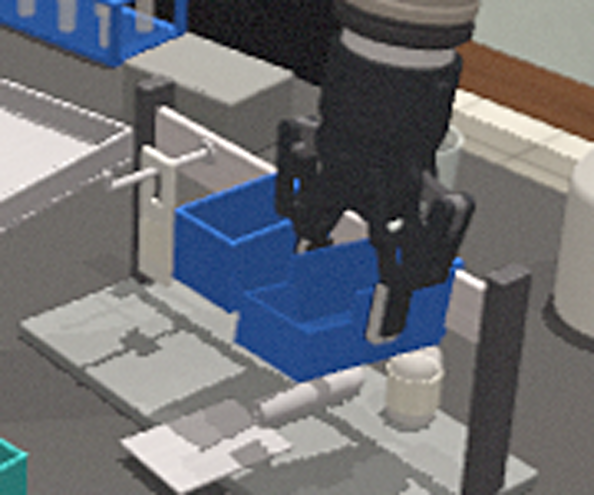

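The bin is tipped with its front up and the lip still at the rail (lip at side (432,259), top (437,201), unchanged). I tip on to about 0.33.

```bash
python3 -m crank '[{"linear":[0.0013,-0.0032,0],"dr":[0,0,-2.5],"hand":-1},{"linear":[0.0025,-0.0062,0],"dr":[0,0,-5],"hand":-1},{"linear":[0.0037,-0.0093,0],"dr":[0,0,-7.5],"hand":-1},{"linear":[0.0048,-0.0121,0],"dr":[0,0,-9.7],"hand":-1},{"linear":[0.0048,-0.0121,0],"dr":[0,0,-9.7],"hand":-1},{"linear":[0.0048,-0.0121,0],"dr":[0,0,-9.7],"hand":-1}]' 
python3 - <<'E'
from h import *
p,R=pose();print(p)
for d in((0,0,.015),(0,0,.045),(-.03,0,.07)):
    v=d[0]*xr+d[2]*zr; print(d,rel(p+v,R))
im=bot.read_camera("side"); bot.read_camera("top")
from h import tri
L=[bot.place_of(c,"bin_lip") for c in("side","top")]; C=[bot.place_of(c,"bin_center") for c in("side","top")];H=[bot.place_of(c,"bin_heel") for c in("side","top")]
for X in(L,C,H): print([[(np.round(r["xy"],1).tolist(),round(r["score"],2)) for r in x[:3]] for x in X])
E
```

```text
t: 4.93
eef_pos: [0.5137, -0.2732, 0.1437]
tool_rot: [-0.14, -0.087, 0.702, -0.693]
contact_force: [9.1, -0.7, -1.1]
gripper_width: 0.651
[ 0.51369792 -0.27322327  0.14367265]
(0, 0, 0.015) ([0.0048, -0.0142, 0.0], [0.0, 0.0, 0.0])
(0, 0, 0.045) ([0.0143, -0.0427, 0.0], [0.0, 0.0, 0.0])
(-0.03, 0, 0.07) ([0.0507, -0.0569, -0.0], [0.0, 0.0, 0.0])
[[([377.7, 347.0], 0.91), ([433.7, 256.5], 0.68), ([257.0, 293.8], 0.6)], [([321.7, 314.5], 0.96), ([436.7, 198.3], 0.61), ([451.0, 287.2], 0.45)]]
[[([279.2, 312.3], 0.85), ([367.7, 375.5], 0.84), ([406.8, 266.0], 0.72)], [([353.0, 313.3], 0.75), ([440.6, 228.4], 0.62)]]
[[([426.2, 273.8], 0.82), ([253.9, 306.4], 0.81), ([371.2, 362.2], 0.66)], [([320.8, 313.7], 0.86), ([431.7, 209.6], 0.75), ([446.6, 284.8], 0.38)]]
```

The +x force says the nib presses on the rail's back, so I ease 2 mm toward the rail and lift.

```bash
python3 -m crank '[{"linear":[-0.0019,-0.0006,0],"dr":[0,0,0],"hand":-1},{"linear":[0,-0.006,0],"dr":[0,0,0],"hand":-1},{"linear":[0.0013,-0.01,0],"dr":[0,0,0],"hand":-1},{"linear":[0.003,-0.015,0],"dr":[0,0,0],"hand":-1},{"linear":[0.0045,-0.02,0],"dr":[0,0,0],"hand":-1},{"linear":[0.008,-0.03,0],"dr":[0,0,0],"hand":-1},{"linear":[0.0145,-0.048,0],"dr":[0,0,0],"hand":-1},{"linear":[0.0145,-0.048,0],"dr":[0,0,0],"hand":-1}]' 
python3 - <<'E'
from h import *
print(rel([.50,-.27,.27],R0))
im=bot.read_camera("side"); it=bot.read_camera("top")
cv2.imwrite("pics/c.png",np.hstack([cv2.resize(im[130:330,280:480],(400,400)),cv2.resize(it[130:330,320:520],(400,400))]))
r=bot.cut_out("top","tray")[0]; cs,_=cv2.findContours(r["pixels"].astype(np.uint8),0,2); c=max(cs,key=cv2.contourArea)
q=cv2.approxPolyDP(c,8,True)[:,0]; print([(k.tolist(),atz("top",k,.03)[:2].round(3).tolist()) for k in q])
E
```

```text
t: 6.0
eef_pos: [0.5135, -0.2744, 0.1971]
tool_rot: [-0.142, -0.087, 0.701, -0.693]
contact_force: [0.1, -1.5, -0.7]
gripper_width: 0.655
([0.0364, -0.0646, -0.0033], [-0.09, -0.01, 18.65])
[([253, 157], [0.742, 0.145]), ([185, 167], [0.72, 0.315]), ([195, 181], [0.683, 0.289]), ([188, 191], [0.657, 0.305]), ([168, 169], [0.716, 0.357]), ([179, 279], [0.44, 0.319]), ([269, 266], [0.466, 0.105])]
```

View pics/c.png

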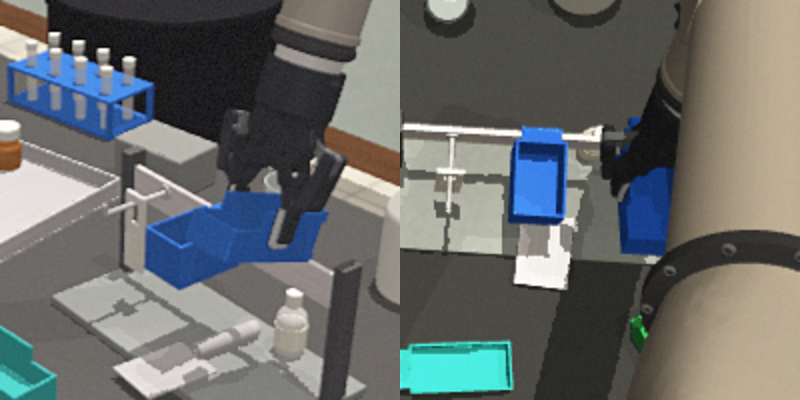

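The lip is clear of the rail and the bin is held. I level it and rise, then traverse to the tray (centre about (.591,.2315), yaw 0.14).

```bash
python3 -m crank '[{"linear":[0.009,-0.017,-0.001],"dr":[0,0,4],"hand":-1},{"linear":[0.018,-0.034,-0.002],"dr":[0,0,9],"hand":-1},{"linear":[0.027,-0.05,-0.003],"dr":[0,0,14],"hand":-1},{"linear":[0.0364,-0.0646,-0.0033],"dr":[0,0,18.65],"hand":-1},{"linear":[0.0364,-0.0646,-0.0033],"dr":[0,0,18.65],"hand":-1},{"linear":[0.0364,-0.0646,-0.0033],"dr":[0,0,18.65],"hand":-1}]'
python3 - <<'E'
from h import *
Rt=Ro.from_rotvec([0,0,.14-RY]).as_matrix()@R0
print(rel([.58,.205,.27],Rt))
E
```

```text
t: 6.65
eef_pos: [0.4981, -0.2695, 0.2669]
tool_rot: [0.03, -0.026, -0.706, 0.707]
contact_force: [0.2, -0.0, -1.8]
gripper_width: 0.649
([-0.0443, -0.0035, -0.4795], [0.01, -12.54, 0.27])
```

```bash
python3 -m crank '[{"linear":[-0.003,0,-0.025],"dr":[0,-0.6,0],"hand":-1},{"linear":[-0.007,0,-0.06],"dr":[0,-1.5,0],"hand":-1},{"linear":[-0.01,0,-0.1],"dr":[0,-2.5,0],"hand":-1},{"linear":[-0.013,0,-0.14],"dr":[0,-3.6,0],"hand":-1},{"linear":[-0.017,0,-0.18],"dr":[0,-4.7,0],"hand":-1},{"linear":[-0.02,0,-0.22],"dr":[0,-5.7,0],"hand":-1},{"linear":[-0.024,0,-0.26],"dr":[0,-6.8,0],"hand":-1},{"linear":[-0.028,0,-0.3],"dr":[0,-7.8,0],"hand":-1},{"linear":[-0.031,0,-0.34],"dr":[0,-8.9,0],"hand":-1},{"linear":[-0.035,0,-0.375],"dr":[0,-9.8,0],"hand":-1}]'
python3 -m crank '[{"linear":[-0.003,0,-0.03],"dr":[0,-0.8,0],"hand":-1},{"linear":[-0.006,0,-0.06],"dr":[0,-1.6,0],"hand":-1},{"linear":[-0.009,0,-0.085],"dr":[0,-2.3,0],"hand":-1},{"linear":[-0.01,0,-0.1],"dr":[0,-2.7,0],"hand":-1},{"linear":[-0.01,0,-0.104],"dr":[0,-2.7,0],"hand":-1},{"linear":[-0.01,0,-0.104],"dr":[0,-2.7,0],"hand":-1},{"linear":[-0.01,0,-0.104],"dr":[0,-2.7,0],"hand":-1}]'
python3 - <<'E'
from h import *
Rt=Ro.from_rotvec([0,0,.14-RY]).as_matrix()@R0
print(rel([.58,.205,.045],Rt))
E
```

```text
t: 7.48
eef_pos: [0.5626, 0.1058, 0.2639]
tool_rot: [0.031, -0.038, 0.706, -0.706]
contact_force: [0.5, -0.4, -1.6]
gripper_width: 0.65
t: 8.07
eef_pos: [0.5636, 0.2047, 0.2654]
tool_rot: [-0.047, 0.051, -0.705, 0.706]
contact_force: [-0.1, -0.4, -1.9]
gripper_width: 0.645
([-0.0176, 0.2203, 0.0019], [-0.04, -0.05, 0.34])
```

```bash
python3 -m crank '[{"linear":[-0.009,0.03,0.001],"dr":[0,0,0.2],"hand":-1},{"linear":[-0.0176,0.06,0.002],"dr":[0,0,0.3],"hand":-1},{"linear":[-0.0176,0.095,0.002],"dr":[0,0,0.3],"hand":-1},{"linear":[-0.0176,0.13,0.002],"dr":[0,0,0.3],"hand":-1},{"linear":[-0.0176,0.16,0.002],"dr":[0,0,0.3],"hand":-1},{"linear":[-0.0176,0.185,0.002],"dr":[0,0,0.3],"hand":-1},{"linear":[-0.0176,0.205,0.002],"dr":[0,0,0.3],"hand":-1},{"linear":[-0.0176,0.218,0.002],"dr":[0,0,0.3],"hand":-1},{"linear":[-0.0176,0.22,0.002],"dr":[0,0,0.3],"hand":-1},{"linear":[-0.0176,0.22,0.002],"dr":[0,0,0.3],"hand":-1}]'
python3 - <<'E'
from h import *
print(rel([.58,.205,.0167],R0)[0])
im=bot.read_camera("side"); it=bot.read_camera("top")
cv2.imwrite("pics/d.png",np.hstack([cv2.resize(im[150:300,190:340],(400,400)),cv2.resize(it[140:290,150:300],(400,400))]))
E
```

```text
t: 8.9
eef_pos: [0.5803, 0.2056, 0.046]
tool_rot: [-0.049, 0.049, -0.705, 0.705]
contact_force: [0.9, 0.3, -1.6]
gripper_width: 0.651
[0.0004, 0.0293, 0.0005]
```

View pics/d.png

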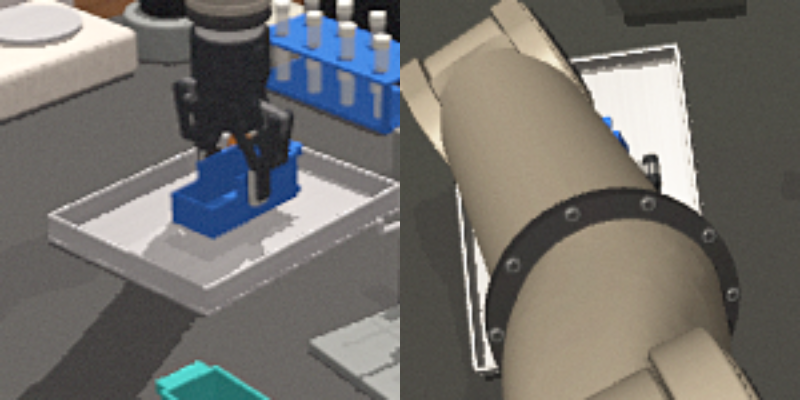

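The bin looks level over the tray, clear of the jar. I lower it slowly to contact.

```bash
python3 -m crank '[{"linear":[0,0.008,0],"dr":[0,0,0],"hand":-1},{"linear":[0,0.016,0],"dr":[0,0,0],"hand":-1},{"linear":[0,0.021,0],"dr":[0,0,0],"hand":-1},{"linear":[0,0.024,0],"dr":[0,0,0],"hand":-1},{"linear":[0,0.0255,0],"dr":[0,0,0],"hand":-1},{"linear":[0,0.027,0],"dr":[0,0,0],"hand":-1},{"linear":[0,0.028,0],"dr":[0,0,0],"hand":-1},{"linear":[0,0.029,0],"dr":[0,0,0],"hand":-1}]'
python3 -m crank '[{"linear":[0,0.0005,0],"dr":[0,0,0],"hand":-1},{"linear":[0,0.001,0],"dr":[0,0,0],"hand":-1},{"linear":[0,0.001,0],"dr":[0,0,0],"hand":-1}]'
```

```text
t: 9.67
eef_pos: [0.5803, 0.2072, 0.0173]
tool_rot: [0.05, -0.049, 0.706, -0.705]
contact_force: [0.4, -0.1, -0.8]
gripper_width: 0.652
t: 9.92
eef_pos: [0.5803, 0.2071, 0.0169]
tool_rot: [0.05, -0.049, 0.706, -0.705]
contact_force: [-2.0, 0.1, 4.3]
gripper_width: 0.651
```

```bash
python3 -m crank '[{"linear":[0,0,0],"dr":[0,0,0],"hand":0.35},{"linear":[0,0,0],"dr":[0,0,0],"hand":0.4},{"linear":[0,0,0],"dr":[0,0,0],"hand":0.5},{"linear":[0,0,0],"dr":[0,0,0],"hand":0.7},{"linear":[0,0,0],"dr":[0,0,0],"hand":1},{"linear":[0,0,0],"dr":[0,0,0],"hand":1},{"linear":[0,0,0],"dr":[0,0,0],"hand":1},{"linear":[0,0,0],"dr":[0,0,0],"hand":1},{"linear":[0,0,0],"dr":[0,0,0],"hand":1}]'
python3 -m crank '[{"linear":[0,-0.02,0],"dr":[0,0,0],"hand":1},{"linear":[0,-0.05,0],"dr":[0,0,0],"hand":1},{"linear":[0,-0.09,0],"dr":[0,0,0],"hand":1},{"linear":[0,-0.13,0],"dr":[0,0,0],"hand":1},{"linear":[0,-0.17,0],"dr":[0,0,0],"hand":1},{"linear":[0,-0.21,0],"dr":[0,0,0],"hand":1},{"linear":[0,-0.25,0],"dr":[0,0,0],"hand":1},{"linear":[0,-0.25,0],"dr":[0,0,0],"hand":1}]'
python3 - <<'E'
from h import *
im=bot.read_camera("side"); it=bot.read_camera("top"); cv2.imwrite("pics/e_s.png",im)
for n in("peg_mid","tag_center","bin_center","bin_lip","rail_top","tag"):
  for c in("side","top"): print(c,n,[(np.round(r["xy"],1).tolist(),round(r["score"],2)) for r in bot.place_of(c,n)[:4]])
for c in("side","top"): print(c,[(np.round(r["extent"]).tolist(),round(r["score"],2)) for r in bot.search_frame(c,"tag")[:3]])
cv2.imwrite("pics/e.png",np.hstack([cv2.resize(im[205:290,310:395],(400,400),interpolation=cv2.INTER_CUBIC),cv2.resize(it[180:265,300:385],(400,400),interpolation=cv2.INTER_CUBIC)]))
E
```

```text
t: 10.67
eef_pos: [0.5802, 0.2071, 0.0162]
tool_rot: [0.05, -0.049, 0.706, -0.705]
contact_force: [0.2, -0.1, -0.1]
gripper_width: 1.004
t: 11.33
eef_pos: [0.5837, 0.2088, 0.2757]
tool_rot: [0.055, -0.044, 0.707, -0.703]
contact_force: [1.2, 0.7, 0.6]
gripper_width: 1.002
side peg_mid [([342.7, 231.1], 0.76)]
top peg_mid [([343.0, 219.3], 0.57)]
side tag_center [([348.7, 247.6], 0.7)]
top tag_center [([347.1, 221.6], 0.44)]
side bin_center [([282.0, 231.8], 0.77), ([279.0, 314.8], 0.65), ([365.6, 376.2], 0.57)]
top bin_center [([459.5, 313.0], 0.8), ([226.0, 219.4], 0.61), ([351.5, 309.7], 0.56)]
side bin_lip [([296.7, 213.8], 0.78), ([380.7, 346.2], 0.69), ([259.2, 294.3], 0.6)]
top bin_lip [([316.8, 310.3], 0.78), ([448.4, 284.8], 0.77), ([220.3, 194.1], 0.7)]
side rail_top [([392.3, 241.9], 0.75)]
top rail_top [([347.3, 218.5], 0.68), ([390.7, 198.0], 0.66)]
side tag [([346.5, 266.4], 0.7), ([295.1, 223.8], 0.5), ([427.2, 302.6], 0.21)]
top tag [([221.7, 192.2], 0.69), ([342.7, 223.8], 0.47)]
side []
top [([336.0, 210.0, 354.0, 229.0], 0.55)]
```

View pics/e.png

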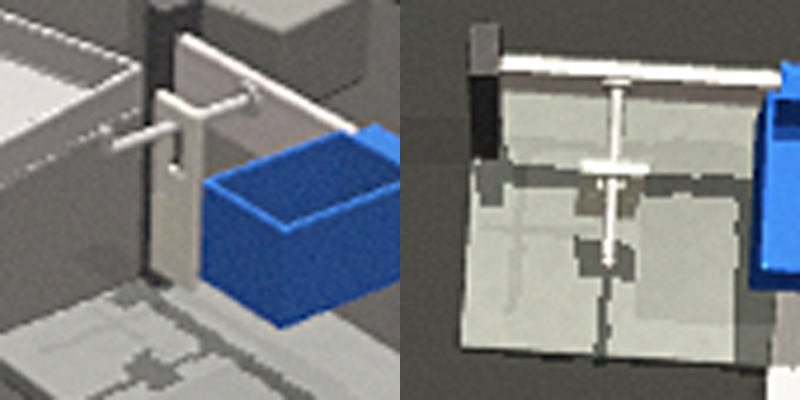

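```bash
python3 - <<'E'
from h import *
np.set_printoptions(precision=4,suppress=True)
print("tagtop",tri("side",(347.9,226.7),"top",(344.9,215.2)),atz("top",(344.9,215.2),.153))
print("pegtip",atz("top",(343.9,235.4),.153), "pegmid exp",T(RAIL,(-.053,.1,.142)),"tip exp",T(RAIL,(-.094,.1,.153)))
print("bin",tri("side",(282,231.8),"top",(226,219.4)),"lip",tri("side",(296.7,213.8),"top",(220.3,194.1)))
E
```

```text
tagtop (array([ 0.5575, -0.0741,  0.1517]), [array([-0.1,  0. ]), array([ 0.1, -0.1])]) [ 0.5569 -0.0739  0.153 ]
pegtip [ 0.5123 -0.0703  0.153 ] pegmid exp [ 0.5475 -0.0732  0.142 ] tip exp [ 0.5066 -0.07    0.153 ]
bin (array([0.5907, 0.2101, 0.0149]), [array([-1.9,  0.2]), array([ 1.2, -1.6])]) lip (array([0.6476, 0.218 , 0.0463]), [array([-2.2,  0.3]), array([ 1.4, -1.9])])
```

```bash
python3 - <<'E'
from h import *
print(rel([.557,-.074,.24],R0))
E
```

```text
([0.0622, 0.0259, 0.2748], [0.06, 12.54, -0.05])
```

```bash
python3 -m crank '[{"linear":[0.008,0.003,0.035],"dr":[0,2,0],"hand":0.2},{"linear":[0.017,0.006,0.075],"dr":[0,4,0],"hand":0.2},{"linear":[0.026,0.01,0.115],"dr":[0,6,0],"hand":0.2},{"linear":[0.035,0.014,0.155],"dr":[0,8,0],"hand":0.2},{"linear":[0.044,0.018,0.195],"dr":[0,10,0],"hand":0.2},{"linear":[0.053,0.022,0.235],"dr":[0,11.5,0],"hand":0.2},{"linear":[0.0622,0.026,0.2748],"dr":[0,12.5,0],"hand":0.2},{"linear":[0.0622,0.026,0.2748],"dr":[0,12.5,0],"hand":0.2},{"linear":[0.0622,0.026,0.2748],"dr":[0,12.5,0],"hand":0.2},{"linear":[0.0622,0.026,0.2748],"dr":[0,12.5,0],"hand":0.2}]' 20
python3 - <<'E'
from h import *
print(rel([.557,-.074,.119],R0))
E
```

```text
t: 12.97
eef_pos: [0.5571, -0.0736, 0.2401]
tool_rot: [-0.027, 0.028, 0.707, -0.706]
contact_force: [0.0, 0.1, -0.2]
gripper_width: 0.604
([0.0002, 0.1211, 0.0007], [0.1, 0.03, -0.06])
```

```bash
python3 -m crank '[{"linear":[0,0.03,0.0005],"dr":[0,0,0],"hand":0.2},{"linear":[0,0.06,0.0005],"dr":[0,0,0],"hand":0.2},{"linear":[0,0.08,0.0005],"dr":[0,0,0],"hand":0.2},{"linear":[0,0.095,0.0005],"dr":[0,0,0],"hand":0.2},{"linear":[0,0.107,0.0005],"dr":[0,0,0],"hand":0.2},{"linear":[0,0.116,0.0005],"dr":[0,0,0],"hand":0.2},{"linear":[0,0.121,0.0005],"dr":[0,0,0],"hand":0.2},{"linear":[0,0.121,0.0005],"dr":[0,0,0],"hand":0.2}]' 20
python3 -m crank '[{"linear":[0,0,0],"dr":[0,0,0],"hand":0.0},{"linear":[0,0,0],"dr":[0,0,0],"hand":-0.1},{"linear":[0,0,0],"dr":[0,0,0],"hand":-0.2},{"linear":[0,0,0],"dr":[0,0,0],"hand":-0.3},{"linear":[0,0,0],"dr":[0,0,0],"hand":-0.5},{"linear":[0,0,0],"dr":[0,0,0],"hand":-1},{"linear":[0,0,0],"dr":[0,0,0],"hand":-1},{"linear":[0,0,0],"dr":[0,0,0],"hand":-1},{"linear":[0,0,0],"dr":[0,0,0],"hand":-1}]' 30
python3 - <<'E'
from h import *
im=bot.read_camera("side"); it=bot.read_camera("top")
cv2.imwrite("pics/f.png",np.hstack([cv2.resize(im[195:280,310:395],(400,400),interpolation=cv2.INTER_CUBIC),cv2.resize(it[160:260,295:395],(400,400),interpolation=cv2.INTER_CUBIC)]))
E
```

```text
t: 13.63
eef_pos: [0.5569, -0.0736, 0.1183]
tool_rot: [-0.027, 0.027, 0.707, -0.706]
contact_force: [-0.2, 0.4, 0.6]
gripper_width: 0.599
t: 14.38
eef_pos: [0.5575, -0.0744, 0.1195]
tool_rot: [-0.027, 0.028, 0.707, -0.706]
contact_force: [0.1, 0.2, 4.6]
gripper_width: 0.346
```

View pics/f.png

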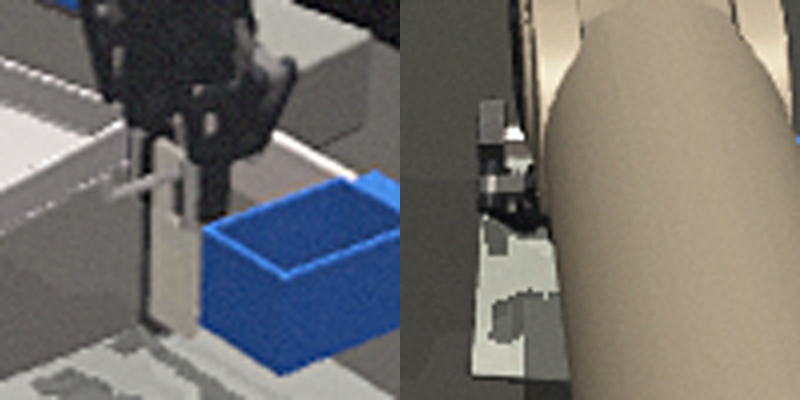

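The tag is gripped across its width (29.4 mm) beside the eye. I raise it about 17 mm, then slide it forward.

```bash
python3 -m crank '[{"linear":[0,-0.005,0],"dr":[0,0,0],"hand":-1},{"linear":[0,-0.01,0],"dr":[0,0,0],"hand":-1},{"linear":[0,-0.014,0],"dr":[0,0,0],"hand":-1},{"linear":[0,-0.017,0],"dr":[0,0,0],"hand":-1},{"linear":[0,-0.017,0],"dr":[0,0,0],"hand":-1},{"linear":[0,-0.017,0],"dr":[0,0,0],"hand":-1}]'
python3 -m crank '[{"linear":[0.005,0,0],"dr":[0,0,0],"hand":-1},{"linear":[0.012,0,0],"dr":[0,0,0],"hand":-1},{"linear":[0.02,0,0],"dr":[0,0,0],"hand":-1},{"linear":[0.028,0,0],"dr":[0,0,0],"hand":-1},{"linear":[0.034,0,0],"dr":[0,0,0],"hand":-1}]'
```

```text
t: 14.98
eef_pos: [0.5571, -0.0744, 0.1361]
tool_rot: [-0.027, 0.028, 0.707, -0.706]
contact_force: [0.4, -0.0, -0.7]
gripper_width: 0.345
t: 15.4
eef_pos: [0.5215, -0.0717, 0.1357]
tool_rot: [-0.027, 0.027, 0.707, -0.706]
contact_force: [-0.4, 0.3, 0.5]
gripper_width: 0.338
```

```bash
python3 -m crank '[{"linear":[0.004,0,0],"dr":[0,0,0],"hand":-1},{"linear":[0.009,0,0],"dr":[0,0,0],"hand":-1},{"linear":[0.015,0,0],"dr":[0,0,0],"hand":-1},{"linear":[0.022,0,0],"dr":[0,0,0],"hand":-1},{"linear":[0.03,0,0],"dr":[0,0,0],"hand":-1},{"linear":[0.04,0,0],"dr":[0,0,0],"hand":-1},{"linear":[0.055,0,0],"dr":[0,0,0],"hand":-1},{"linear":[0.055,0,0],"dr":[0,0,0],"hand":-1},{"linear":[0.055,0,0],"dr":[0,0,0],"hand":-1}]'
python3 - <<'E'
from h import *
im=bot.read_camera("side"); it=bot.read_camera("top")
cv2.imwrite("pics/g.png",cv2.resize(im[180:300,290:410],(480,480),interpolation=cv2.INTER_CUBIC))
p,R=pose(); print(p,rel([.49,-.06,.28],R))
E
```

```text
t: 16.15
eef_pos: [0.4675, -0.0675, 0.1359]
tool_rot: [-0.027, 0.028, 0.707, -0.706]
contact_force: [0.6, 0.1, 0.1]
gripper_width: 0.34
[ 0.46886005 -0.06749178  0.13611783] ([-0.0208, -0.1438, -0.0093], [0.0, 0.0, 0.0])
```

View pics/g.png

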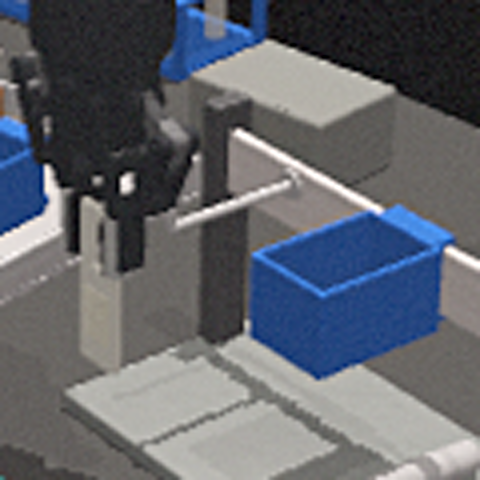

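The tag is off the peg (peg tip bare at crop (178,222)). I raise it and carry it over the bin.

```bash
python3 -m crank '[{"linear":[0,-0.035,0],"dr":[0,0,0],"hand":-1},{"linear":[0,-0.07,0],"dr":[0,0,0],"hand":-1},{"linear":[0,-0.105,0],"dr":[0,0,0],"hand":-1},{"linear":[0,-0.14,0],"dr":[0,0,0],"hand":-1},{"linear":[0,-0.144,0],"dr":[0,0,0],"hand":-1}]'
python3 - <<'E'
from h import *
Rt=Ro.from_rotvec([0,0,.14-RY]).as_matrix()@R0
print(rel([.597,.2095,.26],Rt))
E
```

```text
t: 16.67
eef_pos: [0.4721, -0.0677, 0.2863]
tool_rot: [-0.023, 0.032, 0.707, -0.706]
contact_force: [1.4, 0.7, -0.4]
gripper_width: 0.348
([-0.1028, 0.028, -0.286], [0.01, -12.46, -0.68])
```

```bash
python3 -m crank '[{"linear":[-0.01,0,-0.03],"dr":[0,-1.2,0],"hand":-1},{"linear":[-0.023,0,-0.065],"dr":[0,-3,0],"hand":-1},{"linear":[-0.036,0,-0.1],"dr":[0,-4.5,0],"hand":-1},{"linear":[-0.05,0,-0.14],"dr":[0,-6,0],"hand":-1},{"linear":[-0.063,0,-0.175],"dr":[0,-7.5,0],"hand":-1},{"linear":[-0.075,0,-0.21],"dr":[0,-9,0],"hand":-1},{"linear":[-0.088,0.005,-0.245],"dr":[0,-10.5,0],"hand":-1},{"linear":[-0.098,0.01,-0.273],"dr":[0,-12,0],"hand":-1},{"linear":[-0.103,0.02,-0.286],"dr":[0,-12.5,0],"hand":-1},{"linear":[-0.103,0.028,-0.286],"dr":[0,-12.5,0],"hand":-1}]'
python3 - <<'E'
from h import *
Rt=Ro.from_rotvec([0,0,.14-RY]).as_matrix()@R0
p,R=pose(); yb=-Rt[:,2]
Q=Ro.from_rotvec(-np.radians(30)*yb).as_matrix()@Rt
for z in(.2,.12,.072): print(z,rel([.597,.2095,z],Q))
E
```

```text
t: 17.5
eef_pos: [0.5933, 0.2139, 0.2506]
tool_rot: [0.052, -0.051, 0.706, -0.704]
contact_force: [-0.7, -0.3, -0.4]
gripper_width: 0.345
0.2 ([-0.003, 0.0506, 0.0051], [0.27, 0.27, 29.96])
0.12 ([-0.0029, 0.1306, 0.0053], [0.27, 0.27, 29.96])
0.072 ([-0.0029, 0.1786, 0.0055], [0.27, 0.27, 29.96])
```

```bash
python3 -m crank '[{"linear":[-0.001,0.01,0.002],"dr":[0,0,5],"hand":-1},{"linear":[-0.003,0.02,0.005],"dr":[0,0,10],"hand":-1},{"linear":[-0.003,0.03,0.005],"dr":[0,0,15],"hand":-1},{"linear":[-0.003,0.04,0.005],"dr":[0,0,20],"hand":-1},{"linear":[-0.003,0.05,0.005],"dr":[0,0,25],"hand":-1},{"linear":[-0.003,0.06,0.005],"dr":[0,0,30],"hand":-1},{"linear":[-0.003,0.08,0.005],"dr":[0,0,30],"hand":-1},{"linear":[-0.003,0.1,0.005],"dr":[0,0,30],"hand":-1},{"linear":[-0.003,0.1,0.005],"dr":[0,0,30],"hand":-1},{"linear":[-0.003,0.1,0.005],"dr":[0,0,30],"hand":-1}]'
python3 - <<'E'
from h import *
Rt=Ro.from_rotvec([0,0,.14-RY]).as_matrix()@R0
Q=Ro.from_rotvec(np.radians(30)*Rt[:,2]).as_matrix()@Rt
for z in(.1,.07): print(z,rel([.597,.2095,z],Q))
im=bot.read_camera("side"); it=bot.read_camera("top")
cv2.imwrite("pics/h.png",np.hstack([cv2.resize(im[150:280,210:340],(400,400)),cv2.resize(it[140:270,160:290],(400,400))]))
E
```

```text
t: 18.33
eef_pos: [0.5961, 0.2036, 0.1512]
tool_rot: [0.23, 0.134, 0.694, -0.669]
contact_force: [0.3, 0.2, 1.2]
gripper_width: 0.345
0.1 ([0.024, 0.0453, -0.0057], [-0.06, 0.02, 0.08])
0.07 ([0.039, 0.0713, -0.0058], [-0.06, 0.02, 0.08])
```

View pics/h.png

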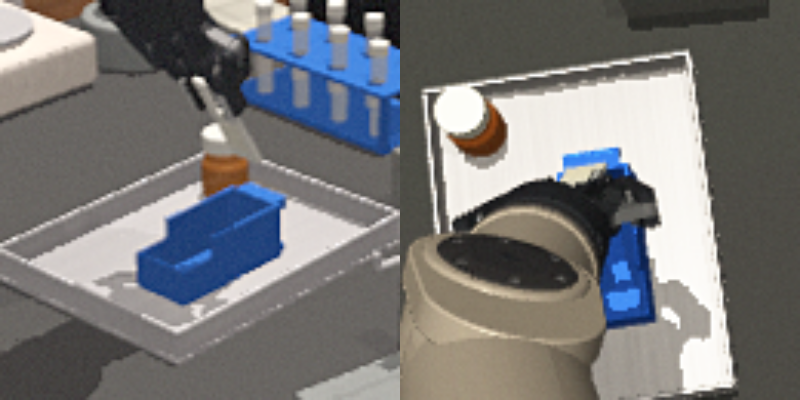

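The tag leans back-end-down above the bin, slightly to -y. I correct by 6 mm across and 4 mm forward while lowering.

```bash
python3 -m crank '[{"linear":[0.008,0.006,-0.003],"dr":[0,0,0],"hand":-1},{"linear":[0.014,0.018,-0.0058],"dr":[0,0,0],"hand":-1},{"linear":[0.021,0.031,-0.0058],"dr":[0,0,0],"hand":-1},{"linear":[0.027,0.042,-0.0058],"dr":[0,0,0],"hand":-1},{"linear":[0.033,0.053,-0.0058],"dr":[0,0,0],"hand":-1},{"linear":[0.037,0.06,-0.0058],"dr":[0,0,0],"hand":-1},{"linear":[0.04,0.065,-0.0058],"dr":[0,0,0],"hand":-1},{"linear":[0.0415,0.0677,-0.0058],"dr":[0,0,0],"hand":-1},{"linear":[0.0415,0.0677,-0.0058],"dr":[0,0,0],"hand":-1}]'
```

```text
t: 19.18
eef_pos: [0.6006, 0.2129, 0.0872]
tool_rot: [0.222, 0.125, 0.694, -0.673]
contact_force: [0.0, -0.7, -0.7]
gripper_width: 0.343
```

```bash
python3 - <<'E'
from h import *
o=bot.get_obs(); print(np.round(o["q"],3),np.round(o["joint_vel"],3))
Rt=Ro.from_rotvec([0,0,.14-RY]).as_matrix()@R0
for d in(30,22):
  Q=Ro.from_rotvec(np.radians(d)*Rt[:,2]).as_matrix()@Rt
  print(d,rel([.593,.2095,.073],Q))
  print(d,rel([.597,.2095,.073],Q))
E
```

```text
[-0.618  0.446  0.101  2.149  1.031  0.17  -2.958] [-0.01  -0.01   0.009  0.01   0.003 -0.001 -0.001]
30 ([0.0138, 0.0087, 0.0022], [-0.22, 0.09, 1.52])
30 ([0.0104, 0.0106, 0.0028], [-0.22, 0.09, 1.52])
22 ([0.0138, 0.0087, 0.0022], [-0.22, 0.08, -6.48])
22 ([0.0104, 0.0106, 0.0028], [-0.22, 0.08, -6.48])
```

Joints 6 and 7 have reached their range ends, so the 30° tilt is not fully reachable here. I back off to an 18° lean.

```bash
python3 - <<'E'
from h import *
Rt=Ro.from_rotvec([0,0,.14-RY]).as_matrix()@R0
Q=Ro.from_rotvec(np.radians(18)*Rt[:,2]).as_matrix()@Rt
for z in(.1,.075): print(z,rel([.604,.2105,z],Q))
E
```

```text
0.1 ([-0.0087, -0.0098, 0.0029], [-0.23, 0.07, -10.48])
0.075 ([0.0032, 0.0122, 0.0028], [-0.23, 0.07, -10.48])
```

```bash
python3 -m crank '[{"linear":[-0.004,-0.005,0.001],"dr":[0,0,-3],"hand":-1},{"linear":[-0.0087,-0.0098,0.003],"dr":[0,0,-6],"hand":-1},{"linear":[-0.0087,-0.0098,0.003],"dr":[-0.2,0,-10.5],"hand":-1},{"linear":[-0.0087,-0.0098,0.003],"dr":[-0.2,0,-10.5],"hand":-1},{"linear":[-0.0087,-0.0098,0.003],"dr":[-0.2,0,-10.5],"hand":-1},{"linear":[-0.0087,-0.0098,0.003],"dr":[-0.2,0,-10.5],"hand":-1}]'
python3 - <<'E'
from h import *
print(np.round(bot.get_obs()["q"],3))
Rt=Ro.from_rotvec([0,0,.14-RY]).as_matrix()@R0
Q=Ro.from_rotvec(np.radians(18)*Rt[:,2]).as_matrix()@Rt
for z in(.1,.074): print(z,rel([.604,.2105,z],Q))
E
```

```text
t: 19.68
eef_pos: [0.6033, 0.2094, 0.0993]
tool_rot: [0.16, 0.062, 0.703, -0.69]
contact_force: [0.2, -0.4, -0.8]
gripper_width: 0.341
[-0.217  0.472 -0.339  1.984  0.597  0.481 -2.431]
0.1 ([-0.0011, -0.0004, -0.001], [-0.15, 0.04, -0.05])
0.074 ([0.007, 0.0243, -0.0011], [-0.15, 0.04, -0.05])
```

```bash
python3 -m crank '[{"linear":[0.001,0.005,-0.001],"dr":[0,0,0],"hand":-1},{"linear":[0.003,0.011,-0.001],"dr":[0,0,0],"hand":-1},{"linear":[0.0045,0.016,-0.001],"dr":[0,0,0],"hand":-1},{"linear":[0.006,0.02,-0.001],"dr":[0,0,0],"hand":-1},{"linear":[0.0065,0.0225,-0.001],"dr":[0,0,0],"hand":-1},{"linear":[0.007,0.0243,-0.001],"dr":[0,0,0],"hand":-1},{"linear":[0.007,0.0243,-0.001],"dr":[0,0,0],"hand":-1}]'
python3 - <<'E'
from h import *
print(np.round(bot.get_obs()["q"],3))
E
```

```text
t: 20.27
eef_pos: [0.6038, 0.2117, 0.0739]
tool_rot: [0.16, 0.06, 0.704, -0.69]
contact_force: [0.4, -0.1, -0.2]
gripper_width: 0.345
[-0.249  0.511 -0.302  1.993  0.638  0.435 -2.475]
```

```bash
python3 -m crank '[{"linear":[0.001,0.002,0],"dr":[0,0,0],"hand":-1},{"linear":[0.0015,0.004,0],"dr":[0,0,0],"hand":-1},{"linear":[0.002,0.006,0],"dr":[0,0,0],"hand":-1},{"linear":[0.002,0.006,0],"dr":[0,0,0],"hand":-1}]'
python3 -m crank '[{"linear":[0,0,0],"dr":[0,0,0],"hand":0.2},{"linear":[0,0,0],"dr":[0,0,0],"hand":0.2},{"linear":[0,0,0],"dr":[0,0,0],"hand":0.2},{"linear":[0,0,0],"dr":[0,0,0],"hand":0.2},{"linear":[0,0,0],"dr":[0,0,0],"hand":0.2},{"linear":[0,0,0],"dr":[0,0,0],"hand":0.2}]'
python3 -m crank '[{"linear":[0,-0.01,0],"dr":[0,0,0],"hand":0.2},{"linear":[0,-0.03,0],"dr":[0,0,0],"hand":0.2},{"linear":[0,-0.06,0],"dr":[0,0,0],"hand":0.2},{"linear":[0,-0.1,0],"dr":[0,0,0],"hand":0.2},{"linear":[0,-0.14,0],"dr":[0,0,0],"hand":0.2},{"linear":[0,-0.18,0],"dr":[0,0,0],"hand":0.2},{"linear":[0,-0.18,0],"dr":[0,0,0],"hand":0.2},{"linear":[0,-0.18,0],"dr":[0,0,0],"hand":0.2}]'
python3 - <<'E'
from h import *
im=bot.read_camera("side"); it=bot.read_camera("top")
cv2.imwrite("pics/i.png",np.hstack([cv2.resize(im[160:280,220:340],(400,400),interpolation=cv2.INTER_CUBIC),cv2.resize(it[150:270,165:285],(400,400),interpolation=cv2.INTER_CUBIC)]))
for n in("tag_center","bin_center","bin_lip","jar","short_bin_center","vial","spatula"):
  for c in("side","top"): print(c,n,[(np.round(r["xy"],1).tolist(),round(r["score"],2)) for r in bot.place_of(c,n)[:3]])
E
```

```text
t: 20.6
eef_pos: [0.6039, 0.2113, 0.0678]
tool_rot: [0.16, 0.06, 0.704, -0.69]
contact_force: [-0.3, 0.8, -0.6]
gripper_width: 0.347
t: 21.1
eef_pos: [0.6041, 0.2116, 0.0682]
tool_rot: [0.16, 0.06, 0.704, -0.689]
contact_force: [-0.3, -0.3, 0.9]
gripper_width: 0.601
t: 21.77
eef_pos: [0.5498, 0.2046, 0.243]
tool_rot: [0.162, 0.062, 0.704, -0.689]
contact_force: [0.6, -0.1, -0.6]
gripper_width: 0.599
side tag_center [([274.8, 236.6], 0.48)]
top tag_center [([226.7, 227.7], 0.64)]
side bin_center [([278.4, 313.7], 0.95), ([277.9, 229.5], 0.62), ([364.7, 375.2], 0.61)]
top bin_center [([352.0, 314.1], 0.73), ([462.0, 315.1], 0.59), ([229.3, 220.6], 0.58)]
side bin_lip [([380.2, 346.2], 0.84), ([297.3, 214.5], 0.69), ([254.7, 294.5], 0.58)]
top bin_lip [([319.8, 315.7], 0.86), ([219.1, 194.6], 0.66), ([450.1, 285.1], 0.61)]
side jar [([284.0, 213.2], 0.68)]
top jar [([187.3, 177.6], 0.65)]
side short_bin_center [([373.3, 253.8], 0.59)]
top short_bin_center [([388.4, 225.5], 0.73), ([392.9, 238.1], 0.36)]
side vial [([423.4, 304.0], 0.73)]
top vial [([414.1, 203.4], 0.69)]
side spatula [([376.7, 309.8], 0.81)]
top spatula []
```

The viewer limit is reached, so I check numerically: the tag's mask in the top picture, back-projected to the bin floor in the bin's frame.

```bash
python3 - <<'E'
from h import *
np.set_printoptions(precision=3,suppress=True)
bc=np.array([.5803,.2071]); c,s=np.cos(.14),np.sin(.14); B=lambda X:np.array([[c,s],[-s,c]])@(X[:2]-bc)
X,e=tri("side",(274.8,236.6),"top",(226.7,227.7)); print("tag",X,e,"in bin",B(X))
print("lip",tri("side",(297.3,214.5),"top",(219.1,194.6))[0]-0)
it=bot.read_camera("top"); hsv=cv2.cvtColor(it,cv2.COLOR_BGR2HSV)
# bin interior floor polygon -> non-blue pixels
poly=np.array([proj("top",[*(bc+np.array([[c,-s],[s,c]])@np.array(q)),.012]) for q in((-.055,-.023),(-.055,.023),(.055,.023),(.055,-.023))])
m=np.zeros((480,640),np.uint8); cv2.fillPoly(m,[poly.round().astype(int)],1)
w=((m>0)&(hsv[...,1]<70)&(hsv[...,2]>90)); ys,xs=np.nonzero(w)
print("white px",w.sum(),"of",m.sum())
if w.sum():
    P=np.array([B(atz("top",(a,b),.012)) for a,b in zip(xs,ys)]); print(P.min(0),P.max(0),P.mean(0))
# coarse map of the bin area: b=blue w=white .=dark
for y in range(180,262,3): print(''.join('w' if hsv[y,x,1]<70 and hsv[y,x,2]>90 else 'b' if 100<hsv[y,x,0]<130 and hsv[y,x,1]>100 else '.' for x in range(195,265,2)))
for r in bot.cut_out("top","tag")[:2]: print(r["extent"],r["score"],r["pixels"].sum())
E
```

```text
tag [0.569 0.211 0.008] [array([-1.1,  0.1]), array([ 0.7, -0.9])] in bin [-0.01   0.005]
lip [0.649 0.221 0.042]
white px 375 of 862
[-0.052 -0.014] [0.048 0.023] [-0.005  0.003]
wwwwwwwwwwwwwwwwwwwwwwwwwwwwwwww...
wwwwwwwwwwwwwwwwwwwwwwwwwwwwwwww...
wwwwwwwwwwwwwwwwwwwwwwwwwwwwwwww...
wwwwwwwwwwww.bbbbb.wwwwwwwwwwwww...
wwwwwwwwwbbbbbbbbbwwwwwwwwwwwwww...
wwwwwwwwwbbbbbbbbbbbwwwwwwwwwwwww..
....wwwwbbbbbbbbbbbbbwwwwwwwwwwww..
ww....ww.bbbbbbbbbbbbbwwwwwwwwwww..
www........b.bb....bbbwwwwwwwwwwww.
ww.w...........w.w.bbbwwwwwwwwwww..
....w......wwwwwwww.bbwwwwwwwwwwww.
....w......wwwww....bbwwwwwwwwwwww.
.....w........ww....bbbwwwwwwwwwwww
w....w......bbwwwwwwbbbwwwwwwwwwww.
wwww.w...wbbbbwwwwwwbbbwwwwwwwwwww.
wwwwww...wbbbbwwwwwwbbbwwwwwwwwwwww
wwwwwww.wwbbbbwwwwww.bbwwwwwwwwwwww
wwwwwwwwwwwbbbww.bbwwbb.wwwwwwwwwww
wwwwwwwwwwwbbbwwwbbwwbbbwwwwwwwwwww
wwwwwwwww.wbbbbwwbbwwbbbwwwwwwwwwww
wwwwwwwwwww.bbbwwbbwwbbbwwwwwwwwwww
www.w.wwww.wbbbwwbbbbbbbwwwwwwwwwww
wwwwww...wwwbbbbbbwwwwwwwwwwwwwwwww
wwwwwww.wwwwwwwwwwwwwwwwwwwwwwwwwww
wwwwwwww.wwwwwwwwwwwwwwwwwwwwwwwwww
wwwwwwwww.wwwwwwwwwwwwwwwwwwwwwwwww
wwwwwwwwww.wwwwwwwwwwwwwwwwwwwwwwww
wwwwwwwwwww.wwwwwwwwwwwwwwwwwwwwwww
[220.3, 213.2, 239.7, 245.3] 0.54 321
```

The tag lies flat in the bin with its eye end (blue gap in the white) toward the front. It spans about -52 to +48 mm lengthwise and its centre is about (-10, +5) mm. The gripper is well clear, so I hand in.

```bash
python3 - <<'E'
from station import bot
bot.hand_in(); print(bot.get_obs()["t"])
E
```

```text
the job is handed in; nothing more can be done
the job is handed in; nothing more can be done
```

I packed the long blue bin in the tray with the white tag inside it, and handed the job in at about 22 s of the 67 s. The interface gives no verdict.

**What I did:**
- **Bin:** I tipped it front-up in two steps to about 0.33 rad and eased it 2 mm toward the rail, because the nib was pressing. Then I lifted it off, carried it level, set it down and let go.
- **Tag:** I gripped it beside the eye, raised it about 17 mm and slid it off the peg. I released it leaning, its lower edge just above the bin's floor.

**Last checks:**
- **Tag:** It lies flat in the bin, about 10 mm forward and 5 mm to the side of the bin's middle. The top picture's pixel map agrees with this.
- **Bin in the tray:** It stands near the tray's middle. The lip found by the cameras is within about 5 mm of where it should be.
- **Other things:** The jar, short bin and small bottle were found within about 4 pixels of where they started. So was the spatula from the side, but the top camera's network missed it in the last check.

**Disagreements and shortfalls:**
- After release, the camera estimate of the bin's centre was about 14 mm lower and 10 mm off compared with the arm's own set-down pose. I trusted the arm's pose and the lip check.
- The planned 30° lean for releasing the tag ran joints 6 and 7 to the ends of their ranges, so I used 18° instead.
- The viewer refused the last picture because its 12-picture limit was reached. The final check is therefore numerical only.

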